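# Empty the cap tray into the catch bin

## Task

Bring the catch bin up flush and square against the bin stop under the lip of the tipping tray, with its front wall centred on the stop. Then press the tray's tab down so that all five caps slide out into the bin, and let the tray come back level. The caps are clean: do not touch them with the robot, and leave the beaker, the two empty bottles and the marker where they are.

Things in the scene. Friction and masses are not known exactly. Their poses are not given: they have to be found in the camera images.
- stand: bent stainless-sheet stand of the tipping tray, fixed to the worktop (never moves). Origin on the worktop straight below the tray's axle; -y points to the discharge side, +z up, +x is the side away from the robot. Base plate 106 x 180 mm, 5 mm thick. The axle runs along x, 100 mm up. At the -y end stands the bin stop, a flat upright plate 140 mm wide (x, as wide as the bin), 38 mm high, 3 mm thick.
- bin_stop (a point): middle of the outer (-y) face of the bin stop, 40 mm in -y from the axle and 20 mm above the worktop; axes as the stand's
- tray (a joint): tipping tray's hinge, rad: 0 = level, resting on two rear rubber buffers; positive = discharge (-y) end going down; end stop at 0.60. Tail-heavy: returns to level by itself when let go; pressing the tab down takes about 4 to 7 N. The caps start to slide at about 0.28 to 0.42 rad and all run out within about a second at full tilt.
- tray_lip (a point): middle of the tray's open discharge lip, top of floor: 80 mm in -y from the axle, 115 mm up when level. At full tilt it is about 67 mm up and 34 mm beyond the bin stop's face. The tray is an open stainless channel 92 mm wide (x), 240 mm long (closed end 160 mm behind the axle), walls 31 mm high, floor 3 mm thick, its top 15 mm above the axle. Axes turn with the tray.
- press_tab (a point): middle of the top of the press tab: flat sheet tab 50 mm (x) by 60 mm (y), 3 mm thick, level with the tray floor, sticking out of the tray's side wall near the lip on the side away from the robot (+x). The point is 71 mm in +x from the tray's centre line (25 mm out from the wall, which rises 28 mm), 48 mm in -y from the axle, 115 mm up when level; it goes down about 30 mm, nearly straight, at full tilt.
- bin: loose white plastic catch bin, empty, 140 mm (x) by 140 mm (y), 50 mm high, 200 to 420 g, open at the top, floor and walls 4 mm thick (a 10 mm wide rim on the two x sides). Origin at the centre of its underside. Its flat front wall (+y) belongs against the bin stop; the wall opposite (-y) has the grip pad.
- bin_front (a point): middle of the outer face of the bin's front (+y) wall, 70 mm in +y from its centre, 20 mm above its underside; axes as the bin's
- bin_grip (a point): top middle of the bin's grip pad, where its -y wall is thickened inwards to 10 mm over a width of 70 mm (x) and down to 34 mm below the rim: a place to pinch across y from above, or to push. 65 mm in -y from the bin's centre, 50 mm above its underside; axes as the bin's
- cap_1: plain black screw cap, 23 mm across, 14 mm high, 12 g, lying flat with its open side down on the tray floor; origin at the centre of its open end (its underside when it stands that way)
- cap_2: plain black screw cap, 23 mm across, 14 mm high, 12 g, lying flat with its open side down on the tray floor; origin at the centre of its open end (its underside when it stands that way)
- cap_3: plain black screw cap, 23 mm across, 14 mm high, 12 g, lying flat with its open side down on the tray floor; origin at the centre of its open end (its underside when it stands that way)
- cap_4: plain black screw cap, 23 mm across, 14 mm high, 12 g, lying flat with its open side down on the tray floor; origin at the centre of its open end (its underside when it stands that way)
- cap_5: plain black screw cap, 23 mm across, 14 mm high, 12 g, lying flat with its open side down on the tray floor; origin at the centre of its open end (its underside when it stands that way)
- beaker: bystander: translucent plastic measuring beaker, 75 mm across, 90 mm high; origin under its centre
- empty_bottle_1: bystander: empty open amber bottle, 29 mm across, 59 mm high, upright; origin under its centre
- empty_bottle_2: bystander: a second bottle of the same kind
- marker: bystander: marker pen, 17 x 130 x 18 mm, lying flat; origin under its centre

How it is judged:
On the way, in this order (a step that is already met when the one before it is completed fails the run):
1. the bin stands flush and square against the bin stop while the tray is still level (y of bin_front in the frame of bin_stop between -0.008 and 0.004 m and x of bin_front in the frame of bin_stop between -0.02 and 0.02 m and angle between the y axis of bin and the y axis of stand, either way round below 0.08 rad and angle between bin's own z axis and vertical below 0.06 rad and height (world z) of bin below 0.006 m and value of joint tray below 0.08 rad), for 0.2 s.
2. the tray is tipped with the bin in place (y of bin_front in the frame of bin_stop between -0.008 and 0.004 m and x of bin_front in the frame of bin_stop between -0.02 and 0.02 m and angle between the y axis of bin and the y axis of stand, either way round below 0.08 rad and angle between bin's own z axis and vertical below 0.06 rad and height (world z) of bin below 0.006 m and value of joint tray above 0.2 rad), for 0.1 s.
At the end, for the whole second after the job is handed in: All five caps lie at rest inside the bin, below its rim; the bin stands flat on the worktop against the bin stop (gap at the middle of its front wall under 8 mm, square within 0.08 rad, centred within 20 mm); the tray is back level (under 0.05 rad) (y of bin_front in the frame of bin_stop between -0.008 and 0.004 m and x of bin_front in the frame of bin_stop between -0.02 and 0.02 m and angle between the y axis of bin and the y axis of stand, either way round below 0.08 rad and angle between bin's own z axis and vertical below 0.06 rad and height (world z) of bin below 0.006 m and value of joint tray below 0.05 rad and linear speed of bin below 0.02 m/s and x of cap_1 in the frame of bin between -0.068 and 0.068 m and y of cap_1 in the frame of bin between -0.068 and 0.068 m and z of each of cap_1, cap_2, cap_3, cap_4, cap_5 in the frame of bin below 0.045 m and linear speed of each of cap_1, cap_2, cap_3, cap_4, cap_5 below 0.03 m/s and x of cap_2 in the frame of bin between -0.068 and 0.068 m and y of cap_2 in the frame of bin between -0.068 and 0.068 m and x of cap_3 in the frame of bin between -0.068 and 0.068 m and y of cap_3 in the frame of bin between -0.068 and 0.068 m and x of cap_4 in the frame of bin between -0.068 and 0.068 m and y of cap_4 in the frame of bin between -0.068 and 0.068 m and x of cap_5 in the frame of bin between -0.068 and 0.068 m and y of cap_5 in the frame of bin between -0.068 and 0.068 m); the robot touches nothing.
It fails at once if the robot touches a cap (contact force between any of the fingers, the arm and cap_1 above 0.3 N or contact force between any of the fingers, the arm and cap_2 above 0.3 N or contact force between any of the fingers, the arm and cap_3 above 0.3 N or contact force between any of the fingers, the arm and cap_4 above 0.3 N or contact force between any of the fingers, the arm and cap_5 above 0.3 N).
It fails at once if a bystander (beaker, empty bottle, marker) is moved by more than 30 mm (distance of any of beaker, empty_bottle_1, empty_bottle_2, marker from where it was at the start of the episode above 0.03 m).
It also fails if it takes over 48 s, if anything falls off the work surface, if the arm or the gripper's body presses on something with over 40 N, if the wrist force passes 120 N, or if a joint passes its speed limit or range.

## Robot

A 7-joint arm with a two-finger parallel gripper is mounted at the origin on a cart in front of the work surface, level with it; the furniture and walls round the work are solid. World frame = base frame: x ahead of the robot, y to its left, z up, the work surface at z = 0. Lengths are in m, angles in rad, forces in N, time in s.
With the tool pointing down it reaches from about 0.35 to 0.9 m from the base axis. Payload 7.2 kg.
Tool frame: the origin (TCP) lies midway between the tips of the shut fingers; the grasp point (between the pads) lies 19 mm behind it; z points along the fingers, y is the direction in which the jaws open and shut (so a half turn about z gives the same grasp; the last joint's range is limited). The gripper opens to 85 mm and grips with 20 to 120 N. Pads are 22 mm wide; open, the fingers measure 114 mm over their backs; the gripper's body (76 mm by 85 mm) begins 54 mm behind the grasp point. The pads swing forward as they close: fully open they stand 13 mm farther back than shut.
Start: joints at [-1.306, 0.411, -0.013, 1.596, 0.006, 1.134, -0.082], TCP at [0.204, 0.591, 0.231] pointing down, gripper open.
Joint ranges: [-2.95, 2.95], [-0.29, 1.99], [-1.47, 1.44], [0.14, 2.54], [-1.03, 4.17], [0.13, 1.85], [-2.86, 2.86]. Speed limits (rad/s): [2.39, 2.39, 3.01, 3.01, 3.14, 3.14, 3.14].

## Interface

Orientations are given as a rotation vector (axis times angle).
In Python, from plant import robot gives the robot as it stands.
- The arm moves only by the tool carry_out, never from a script. Its argument "rows" is a list that holds one entry, the list of rows, each a list of 7 numbers: the shift along the tool's x, y, z in m, then the turn, a rotation vector about the tool's x, y, z in degrees, then the finger opening in m, from 0 to 0.0854. In form: [[[dx, dy, dz, rx, ry, rz, grip], ...]]. A call has 1 to 12 rows; each row shifts and turns the commanded pose from where the row before left it, along the tool's axes as they then stand; what a row does not reach is not made up. A row lasts 1/10 s, in which the tool goes at most 50 mm and 8.59 degrees, less where a joint would pass 70% of its speed; a pose out of reach is approached as far as the arm can. A call with a gripper value outside its range is refused whole. The fingers move at their own pace and stop on an object; "squeeze" is the grip in N (left out, the last holds). Time passes only in rows, so rows that do not move let the fingers close. It gives the time, the measured TCP pose, the force and the opening at its end, in the units of the state.
- robot.observe(): the state, without advancing time (a new reading comes with each control period).
- robot.read_camera(name): name is "side" or "top"; returns a dict with "frame" (480x640x3 uint8, red, green, blue), "range_z" (480x640 float32, m along the optical axis (not along the pixel's ray), 0 where there is no reading), "camera_matrix" (3x3 intrinsics, pixels), "rvec" (rotation vector, rad) and "tvec" (3), from world to camera coordinates, as OpenCV has them. Camera axes: x right, y down, z forward; pixel columns grow to the right and rows downward; lengths in m; the calibration is good to about 2 mm. A picture is of the moment at which its call begins.
- robot.finish_job(): hands the job in, once; it reports no verdict.
The state is a dict: "time": time; "joints": joint angles; "qd": joint speeds; "joint_efforts": joint torques, N m; "tcp_pos": TCP position; "orientation": TCP orientation; "wrist_force": force on the tool from outside, world axes, zero at the start; "ft_torque": the same for the moment, N m; "opening": finger opening in m.
Only numpy, scipy, OpenCV 4.12 (cv2) and the standard library are available. Lean on these libraries where they do the work, as an engineer would, in place of code of your own. Each camera call takes 0.05 s, during which the arm holds its last target. There are 200 camera calls.

## Working session

There is one attempt and no reset: what is moved stays moved. The work goes in short steps, Python scripts to look and compute and a tool call to move; the robot and the scene stay as the last step left them, time stands still between calls to the robot, and variables do not carry over. Pictures are saved under pics/ and viewed, about 8 in all and at most 12, crops included, and the job is handed in when it is done.

Besides the shell and the picture viewer there is one more tool, called after "Emit:" as name(argument=value, ...), one argument or row to a line, values as JSON. carry_out: Moves the arm, as the interface text tells. Its arguments: {"type":"object","properties":{"rows":{"type":"array","items":{"type":"array","items":{"type":"array","items":{"type":"number"}}}},"squeeze":{"type":"number"}},"required":["rows"]}

```bash
ls; mkdir -p pics
cat > h.py <<'E'
import numpy as np, cv2
from plant import robot
def shot(n):
    c=robot.read_camera(n); R=cv2.Rodrigues(np.array(c["rvec"],float))[0]; t=np.array(c["tvec"],float).ravel()
    K=np.array(c["camera_matrix"]); z=c["range_z"]
    v,u=np.mgrid[:480,:640]
    P=np.stack([(u-K[0,2])/K[0,0]*z,(v-K[1,2])/K[1,1]*z,z],-1)
    W=(P-t)@R; W[z==0]=np.nan
    return c["frame"],W,K,R,t
def save(n,im): cv2.imwrite("pics/"+n,im[:,:,::-1])
E
python3 - <<'E'
from h import *
for n in("top","side"):
    f,W,K,R,t=shot(n); save(n+"1.png",f); np.savez(n+"1.npz",f=f,W=W,K=K,R=R,t=t); print(n,"cam pos",-R.T@t)
s=robot.observe(); print(s["time"],s["tcp_pos"],s["orientation"],s["opening"],s["wrist_force"])
E
```

```text
pics
top cam pos [ 0.39597396 -0.20619782  1.06280579]
side cam pos [ 0.53734991 -1.1019342   0.42180829]
0.1 [0.20408162 0.59026644 0.23053282] [-5.20369512e-01 -3.09804170e+00  2.26213735e-03] 0.08527453848708202 [-0.19584144  0.20875373 -0.47988875]
```

View pics/top1.png

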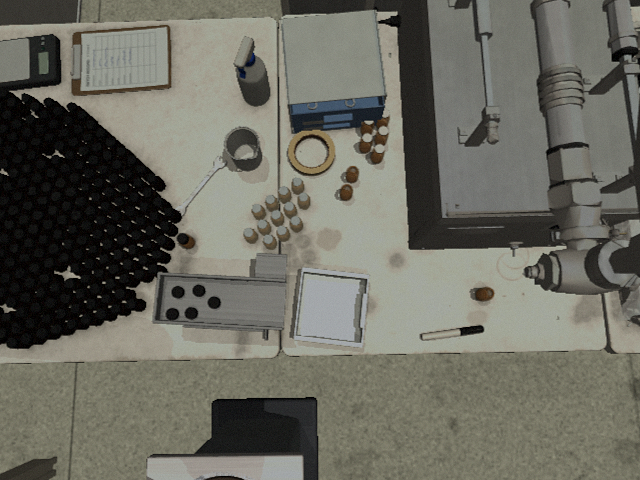

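View pics/side1.png

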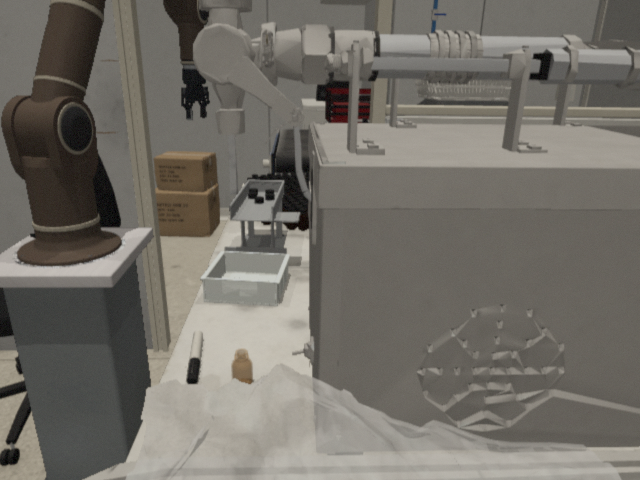

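The top view shows the tray at about columns 155–287 and rows 272–328, with its tab at (270,265). The bin is at columns 293–368 and rows 266–347, slightly rotated. The side view shows the marker at (195,357), a bottle at (241,366) and the tray with its tab beyond the bin. Image right in the top view is -y. Next I measure with the depth points.

```bash
cat > m.py <<'E'
from h import *
def rect(W,f,box,zl,zh,name):
    c0,c1,r0,r1=box; S=W[r0:r1,c0:c1].reshape(-1,3); 
    S=S[(S[:,2]>zl)&(S[:,2]<zh)]
    if len(S)<10: print(name,"few",len(S));return
    (c,s,a)=cv2.minAreaRect((S[:,:2]*1000).astype(np.float32))
    print(name,len(S),"c",np.round(c,1),"size",np.round(s,1),"ang",round(a,2),"zmed",np.round(np.median(S[:,2]),4))
    return S
if __name__=="__main__":
    d=np.load("top1.npz");W,f=d["W"],d["f"]
    print("table z",np.nanmedian(W[330:345,375:410,2]), "px mm",(W[340,400]-W[340,390])*1000)
    S=rect(W,f,(288,375,258,355),.042,.056,"bin rim")
    S=rect(W,f,(288,375,258,355),.001,.012,"bin floor")
    S=rect(W,f,(250,292,245,273),.105,.122,"tab")
    S=rect(W,f,(145,292,268,335),.132,.155,"tray rim")
    S=rect(W,f,(145,292,268,335),.105,.122,"tray floor")
    S=rect(W,f,(255,300,325,345),.02,.05,"stop near end")
    S=rect(W,f,(470,500,285,305),.02,.07,"bottle")
    S=rect(W,f,(415,490,320,345),.008,.03,"marker")
    print("row300",[(c,*np.round(W[300,c]*1000,0)) for c in range(270,310,2)])
E
python3 m.py
python3 - <<'E'
import cv2; f=cv2.imread("pics/top1.png")[240:360,225:385]; cv2.imwrite("pics/crop1.png",cv2.resize(f,None,fx=5,fy=5,interpolation=2))
E
```

```text
table z -0.0004919289462944679 px mm [ -0.36039765 -20.936418    -0.09879253]
bin rim 1066 c [ 441.8 -224.9] size [140.4 149.2] ang 82.45 zmed 0.0495
bin floor 4130 c [ 446.4 -226. ] size [185.9 203.2] ang 88.85 zmed 0.0036
tab 592 c [ 524.5 -108. ] size [60.4 38.1] ang 86.43 zmed 0.1146
tray rim 1034 c [452.4 -13.8] size [241.1  95.2] ang 85.83 zmed 0.1448
tray floor 5291 c [466.6 -16.7] size [238.3 112.5] ang 85.81 zmed 0.1147
stop near end 64 c [ 391.3 -122.8] size [72.3 29.9] ang 89.12 zmed 0.0463
bottle 187 c [ 462.4 -542.8] size [26.8 28.1] ang 0.22 zmed 0.0444
marker 464 c [ 384.3 -474.9] size [ 16.4 130.2] ang 7.52 zmed 0.0141
row300 [(270, np.float64(453.0), np.float64(-108.0), np.float64(116.0)), (272, np.float64(453.0), np.float64(-111.0), np.float64(115.0)), (274, np.float64(453.0), np.float64(-115.0), np.float64(114.0)), (276, np.float64(453.0), np.float64(-119.0), np.float64(114.0)), (278, np.float64(453.0), np.float64(-123.0), np.float64(114.0)), (280, np.float64(453.0), np.float64(-127.0), np.float64(116.0)), (282, np.float64(453.0), np.float64(-130.0), np.float64(117.0)), (284, np.float64(452.0), np.float64(-134.0), np.float64(117.0)), (286, np.float64(459.0), np.float64(-130.0), np.float64(-2.0)), (288, np.float64(459.0), np.float64(-134.0), np.float64(1.0)), (290, np.float64(459.0), np.float64(-138.0), np.float64(-0.0)), (292, np.float64(459.0), np.float64(-142.0), np.float64(-1.0)), (294, np.float64(459.0), np.float64(-147.0), np.float64(1.0)), (296, np.float64(459.0), np.float64(-151.0), np.float64(-3.0)), (298, np.float64(456.0), np.float64(-158.0), np.float64(49.0)), (300, np.float64(458.0), np.float64(-160.0), np.float64(11.0)), (302, np.float64(459.0), np.float64(-164.0), np.float64(2.0)), (304, np.float64(458.0), np.float64(-168.0), np.float64(4.0)), (306, np.float64(458.0), np.float64(-173.0), np.float64(3.0)), (308, np.float64(458.0), np.float64(-177.0), np.float64(2.0))]
```

View pics/crop1.png

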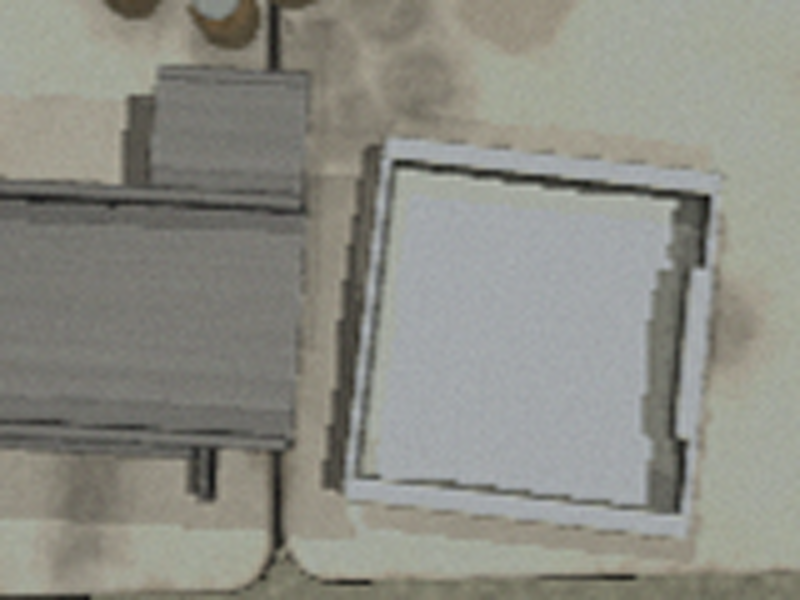

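The crop shows the tray lip at crop column ~300, the bin's front rim at ~350–388 and the grip pad on its right wall at ~(690,350). The tray is tilted about 4° and the bin about 7°. Next I refine both with line fits and work out the first moves.

```bash
cat > g.py <<'E'
from h import *
def side(S,ax,sg,z):
    # fit the outer edge line of rim points S; ax: axis binned along, take the extreme in the other
    o=1-ax; b=np.round(S[:,ax]/.004).astype(int); pts=[]
    for k in np.unique(b):
        q=S[b==k]; i=np.argmax(sg*q[:,o]); pts.append(q[i,:2])
    pts=np.array(pts); n=len(pts); pts=pts[np.argsort(pts[:,ax])][n//8:n-n//8]
    vx,vy,x,y=cv2.fitLine((pts*1000).astype(np.float32),cv2.DIST_HUBER,0,.01,.01).ravel()
    d=np.array([vx,vy]); d*=np.sign(d[ax]); return d,np.array([x,y])
def meas(W,box,zl,zh):
    c0,c1,r0,r1=box; S=W[r0:r1,c0:c1].reshape(-1,3); S=S[(S[:,2]>zl)&(S[:,2]<zh)]
    out={}
    for nm,ax,sg in(("+x",1,1),("-x",1,-1),("+y",0,1),("-y",0,-1)):
        d,p=side(S,ax,sg,0); a=np.degrees(np.arctan2(-d[0],d[1]) if ax else np.arctan2(d[1],d[0])); out[nm]=(d,p,a)
    def X(a,b): return a[1]+a[0]*np.linalg.solve(np.c_[a[0],-b[0]],b[1]-a[1])[0]
    C=[X(out[i],out[j]) for i,j in(("+x","+y"),("+x","-y"),("-x","-y"),("-x","+y"))]
    C=np.array(C); print(" yaws",{k:round(float(v[2]),2) for k,v in out.items()}," sides",[round(float(np.linalg.norm(C[i]-C[(i+1)%4])),1) for i in range(4)]," ctr",C.mean(0).round(1)); print(" corners",C.round(1).tolist())
    return C.mean(0),out
E
python3 - <<'E'
from g import *
d=np.load("top1.npz");W=d["W"]
print("bin");c,o=meas(W,(288,375,258,355),.044,.056)
print("tray");c2,o2=meas(W,(145,292,268,335),.136,.152)
for n in("top","side"):
    d=np.load(n+"1.npz");W=d["W"].reshape(-1,3)
    for lo,hi in((.05,.1),(.1,.3),(.3,.6)):
        q=W[(W[:,2]>lo)&(W[:,2]<hi)&(W[:,0]>.2)&(W[:,0]<.8)&(W[:,1]>.1)&(W[:,1]<.7)]
        print(n,lo,hi,"left area",len(q),q.min(0).round(2) if len(q) else "",q.max(0).round(2) if len(q) else "")
    q=W[(W[:,2]>.2)&(W[:,0]>.3)&(W[:,0]<.9)&(W[:,1]<-.1)&(W[:,1]>-.8)]; print("cabinet min xy",np.percentile(q,1,0).round(2))
E
```

```text
bin
 yaws {'+x': -7.5, '-x': -7.73, '+y': -7.54, '-y': -7.6}  sides [138.2, 147.5, 138.0, 146.9]  ctr [ 441.8 -224.7]
 corners [[523.7999877929688, -165.89999389648438], [505.70001220703125, -302.8999938964844], [359.6000061035156, -283.3999938964844], [378.1000061035156, -146.60000610351562]]
tray
 yaws {'+x': -4.2, '-x': -4.22, '+y': -3.54, '-y': -80.99}  sides [250.9, 406.6, 146.0, 93.0]  ctr [459.   79.1]
 corners [[507.29998779296875, 102.4000015258789], [488.8999938964844, -147.89999389648438], [425.29998779296875, 253.6999969482422], [414.6000061035156, 108.0999984741211]]
top 0.05 0.1 left area 14490 [0.37 0.1  0.05] [0.8  0.49 0.07]
top 0.1 0.3 left area 345 [0.41 0.1  0.11] [0.51 0.11 0.15]
top 0.3 0.6 left area 0  
cabinet min xy [ 0.44 -0.67  0.22]
side 0.05 0.1 left area 941 [0.38 0.12 0.05] [0.59 0.6  0.06]
side 0.1 0.3 left area 364 [0.2  0.1  0.11] [0.5  0.65 0.3 ]
side 0.3 0.6 left area 1320 [0.2  0.48 0.3 ] [0.26 0.66 0.6 ]
cabinet min xy [ 0.45 -0.7   0.2 ]
```

The bin is at (442,-225) mm with yaw -7.6°. The stand's yaw is -4.2°, its stop point is about (446.5,-93.6) mm and the grip pad is about (433,-289) mm. I'm starting the travel at height.

Emit:
carry_out(
  rows=[
    [[0, 0, -0.02, 0, 0, -5.7, 0.085], [0, 0, -0.02, 0, 0, -5.7, 0.085], [-0.024, -0.031, -0.003, 0, 0, 0, 0.085], [-0.024, -0.031, -0.003, 0, 0, 0, 0.085], [-0.024, -0.031, -0.003, 0, 0, 0, 0.085], [-0.024, -0.031, -0.003, 0, 0, 0, 0.085], [-0.024, -0.031, -0.003, 0, 0, 0, 0.085], [-0.024, -0.031, -0.003, 0, 0, 0, 0.085], [-0.024, -0.031, -0.003, 0, 0, 0, 0.085], [-0.024, -0.031, -0.003, 0, 0, 0, 0.085], [-0.024, -0.031, -0.003, 0, 0, 0, 0.085], [-0.024, -0.031, -0.003, 0, 0, 0, 0.085]],
  ],
)

```text
time: 1.3
tcp_pos: [0.4011, 0.2498, 0.3013]
orientation: [-0.21, -3.134, 0.0]
wrist_force: [1.4, 0.2, -0.1]
opening: 0.0851
```

```bash
cat > p.py <<'E'
# prints state and the tool-frame shift to given world target (m) with jaw yaw (deg, jaw axis from +y)
import sys; from h import *
from scipy.spatial.transform import Rotation as Ro
s=robot.observe(); R=Ro.from_rotvec(s["orientation"]).as_matrix(); p=np.array(s["tcp_pos"])
print("t",round(s["time"],2),"tcp",p.round(4),"jaw yaw",np.degrees(np.arctan2(-R[0,1],R[1,1])).round(2),"z",R[:,2].round(3),"F",np.round(s["wrist_force"],1),"open",round(s["opening"],4),"j",np.round(s["joints"],2))
a=list(map(float,sys.argv[1:]))
if a: print("tool shift",(R.T@(np.array(a[:3])-p)).round(4),"tool rz deg",round(-(a[3]-np.degrees(np.arctan2(-R[0,1],R[1,1]))),2))
E
python3 p.py .433 -.289 .2 -7.6
python3 - <<'E'
from h import *
W=np.load("top1.npz")["W"].reshape(-1,3)
for y in np.arange(-.1,-.6,-.1):
    q=W[(W[:,2]>.1)&(W[:,1]<y)&(W[:,1]>y-.1)&(W[:,0]>.3)]; print(y,np.percentile(q[:,0],[0,2,10]).round(3),len(q)) if len(q) else 0
E
```

```text
t 1.3 tcp [0.4011 0.2498 0.3013] jaw yaw -7.67 z [-0. -0. -1.] F [ 1.4  0.2 -0.1] open 0.0851 j [-0.81  0.08  0.16  1.86 -0.01  1.2   0.79]
tool shift [-0.1035 -0.5297  0.1013] tool rz deg -0.07
-0.1 [0.396 0.406 0.445] 4348
-0.2 [0.806 0.815 0.826] 4886
-0.30000000000000004 [0.452 0.48  0.574] 10874
-0.4 [0.439 0.457 0.556] 16810
-0.5 [0.434 0.44  0.463] 22933
```

Run:
```python
from h import *
for n in("top","side"):
  W=np.load(n+"1.npz")["W"].reshape(-1,3)
  for lo,hi in((.03,.1),(.1,.2),(.2,.3),(.3,.4),(.4,.6),(.6,1)):
    q=W[(W[:,2]>lo)&(W[:,2]<hi)&(W[:,1]<-.31)&(W[:,1]>-.6)&(W[:,0]>.4)&(W[:,0]<.9)]
    if len(q)>5: print(n,lo,hi,len(q),"x pct",np.percentile(q[:,0],[1,5,20]).round(3),"ymax pct",np.percentile(q[:,1],[80,95,99]).round(3))
```

```text
top 0.03 0.1 2471 x pct [0.453 0.469 0.558] ymax pct [-0.338 -0.317 -0.311]
top 0.1 0.2 3415 x pct [0.557 0.557 0.558] ymax pct [-0.389 -0.32  -0.312]
top 0.2 0.3 3268 x pct [0.553 0.555 0.557] ymax pct [-0.39  -0.39  -0.388]
top 0.3 0.4 22996 x pct [0.555 0.56  0.607] ymax pct [-0.408 -0.386 -0.384]
top 0.4 0.6 17508 x pct [0.437 0.444 0.47 ] ymax pct [-0.508 -0.434 -0.429]
top 0.6 1 494 x pct [0.455 0.46  0.469] ymax pct [-0.378 -0.377 -0.377]
side 0.03 0.1 773 x pct [0.454 0.457 0.463] ymax pct [-0.542 -0.439 -0.429]
side 0.1 0.2 436 x pct [0.558 0.56  0.56 ] ymax pct [-0.466 -0.419 -0.415]
side 0.2 0.3 444 x pct [0.462 0.463 0.467] ymax pct [-0.476 -0.42  -0.398]
side 0.3 0.4 8238 x pct [0.453 0.462 0.504] ymax pct [-0.459 -0.431 -0.41 ]
side 0.4 0.6 14824 x pct [0.443 0.453 0.479] ymax pct [-0.551 -0.54  -0.532]
```

Emit:
carry_out(
  rows=[
    [[-0.0075, -0.038, 0, 0, 0, 0, 0.085], [-0.0075, -0.038, 0, 0, 0, 0, 0.085], [-0.0075, -0.038, 0, 0, 0, 0, 0.085], [-0.0075, -0.038, 0, 0, 0, 0, 0.085], [-0.0075, -0.038, 0, 0, 0, 0, 0.085], [-0.0075, -0.038, 0, 0, 0, 0, 0.085], [-0.0075, -0.038, 0, 0, 0, 0, 0.085], [-0.0075, -0.038, 0, 0, 0, 0, 0.085]],
  ],
)

```text
time: 2.1
tcp_pos: [0.4192, -0.0594, 0.3012]
orientation: [0.21, 3.134, 0.001]
wrist_force: [0.5, 0.0, 0.9]
opening: 0.085
```

The cabinet starts at x 0.555 and y -0.385, which is clear of the grasp. I continue to above the pad.

Emit:
carry_out(
  rows=[
    [[-0.0073, -0.038, 0, 0, 0, 0, 0.085], [-0.0073, -0.038, 0, 0, 0, 0, 0.085], [-0.0073, -0.038, 0, 0, 0, 0, 0.085], [-0.0073, -0.038, 0.01, 0, 0, 0, 0.085], [-0.0073, -0.038, 0.02, 0, 0, 0, 0.085], [-0.0073, -0.038, 0.03, 0, 0, 0, 0.085], [0, 0, 0.04, 0, 0, 0, 0.085], [0, 0, 0.04, 0, 0, 0, 0.085], [0, 0, 0.03, 0, 0, 0, 0.05], [0, 0, 0, 0, 0, 0, 0.05]],
  ],
)

```text
time: 3.1
tcp_pos: [0.43, -0.2882, 0.1277]
orientation: [-0.21, -3.127, -0.003]
wrist_force: [0.1, -0.1, 0.7]
opening: 0.0587
```

```bash
python3 p.py .433 -.289 .02 -7.6
```

```text
t 3.1 tcp [ 0.43   -0.2882  0.1277] jaw yaw -7.68 z [-0.007  0.003 -1.   ] F [ 0.1 -0.1  0.7] open 0.0587 j [-0.03  0.41  0.67  1.99 -0.34  0.85  2.27]
tool shift [-0.0038 -0.0006  0.1076] tool rz deg -0.08
```

Emit:
carry_out(
  rows=[
    [[-0.003, 0, 0.03, 0, 0, 0, 0.05], [0, 0, 0.03, 0, 0, 0, 0.05], [0, 0, 0.025, 0, 0, 0, 0.05], [0, 0, 0.02, 0, 0, 0, 0.05], [0, 0, 0, 0, 0, 0, 0.05], [0, 0, 0, 0, 0, 0, 0.05]],
  ],
)

```text
time: 3.7
tcp_pos: [0.4363, -0.2906, 0.0276]
orientation: [0.21, 3.134, -0.001]
wrist_force: [-0.8, 0.1, -0.0]
opening: 0.05
```

```bash
python3 p.py .433 -.289 .02 -7.6
python3 - <<'E'
from h import *
f=shot("top")[0]; save("g2.png",cv2.resize(f[230:360,270:430],None,fx=5,fy=4.6))
E
```

```text
t 3.7 tcp [ 0.4363 -0.2906  0.0276] jaw yaw -7.67 z [ 0.001 -0.    -1.   ] F [-0.8  0.1 -0. ] open 0.05 j [ 0.08  0.57  0.55  2.05 -0.49  0.65  2.39]
tool shift [0.0034 0.0011 0.0076] tool rz deg -0.07
```

View pics/g2.png

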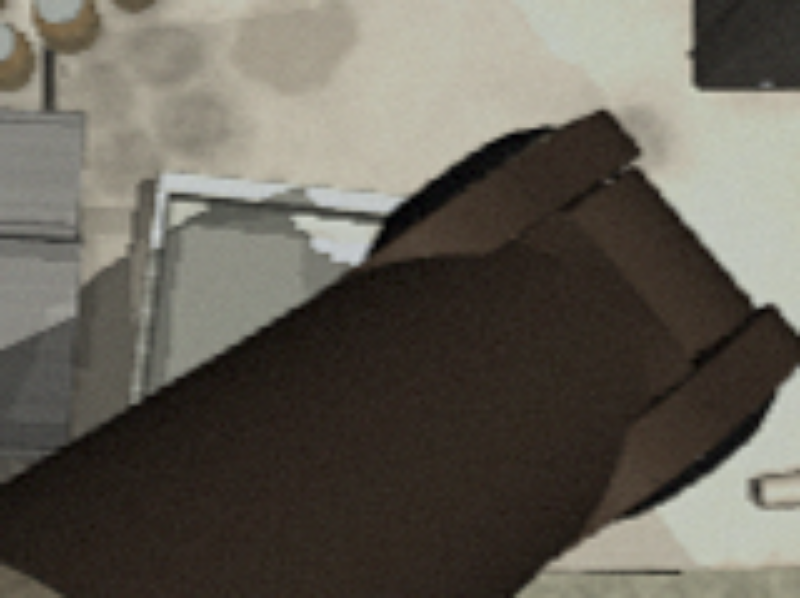

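The arm hides the gripper. The bin's front rim (about x 150, y 180–400 in the crop) is unmoved. Closing on the pad.

Emit:
carry_out(
  rows=[
    [[0.003, 0.001, 0.006, 0, 0, 0, 0.05], [0, 0, 0, 0, 0, 0, 0.02], [0, 0, 0, 0, 0, 0, 0.0], [0, 0, 0, 0, 0, 0, 0.0], [0, 0, 0, 0, 0, 0, 0.0], [0, 0, 0, 0, 0, 0, 0.0]],
  ],
  squeeze=40,
)

```text
time: 4.35
tcp_pos: [0.4329, -0.2888, 0.0207]
orientation: [0.21, 3.134, 0.0]
wrist_force: [-1.8, 0.4, 5.4]
opening: 0.0096
```

```bash
python3 p.py .433 -.289 .022 -7.6
python3 - <<'E'
from g import *
f,W,*_=shot("top"); 
c0,c1,r0,r1=290,330,262,320; S=W[r0:r1,c0:c1].reshape(-1,3); S=S[(S[:,2]>.044)&(S[:,2]<.056)]
d,p=side(S,0,1,0); print("front rim line",d,p,"yaw",np.degrees(np.arctan2(d[1],d[0])))
W0=np.load("top1.npz")["W"];S=W0[r0:r1,c0:c1].reshape(-1,3); S=S[(S[:,2]>.044)&(S[:,2]<.056)]
d,p=side(S,0,1,0); print("before",d,p,np.degrees(np.arctan2(d[1],d[0])))
E
```

```text
t 4.35 tcp [ 0.4329 -0.2888  0.0207] jaw yaw -7.66 z [ 0.001 -0.    -1.   ] F [-1.8  0.4  5.4] open 0.0096 j [ 0.08  0.58  0.54  2.06 -0.5   0.63  2.4 ]
tool shift [-0.0001 -0.0002 -0.0013] tool rz deg -0.06
front rim line [ 0.9908421  -0.13502559] [ 468.8407  -158.09973] yaw -7.7600994
before [ 0.99078065 -0.13547577] [ 477.04947 -159.81985] -7.786132
```

The grip is good: opening 9.6 mm on the 10 mm pad, and the front line agrees with the prediction to within 1 mm. I rotate +3.5° and pull in to 10 mm short.

Emit:
carry_out(
  rows=[
    [[0, 0.005, 0, 0, 0, -1.75, 0], [0, 0.005, 0, 0, 0, -1.75, 0], [0.0002, 0.01, 0, 0, 0, 0, 0], [0.0002, 0.01, 0, 0, 0, 0, 0], [0.0002, 0.01, 0, 0, 0, 0, 0], [0.0002, 0.01, 0, 0, 0, 0, 0], [0, 0, 0, 0, 0, 0, 0], [0, 0, 0, 0, 0, 0, 0], [0, 0, 0, 0, 0, 0, 0]],
  ],
)

```text
time: 5.3
tcp_pos: [0.4366, -0.2375, 0.0207]
orientation: [0.112, 3.139, 0.002]
wrist_force: [-1.0, 0.6, 9.0]
opening: 0.0095
```

```bash
python3 p.py .4366 -.2282 .0207 -4.2
python3 - <<'E'
from g import *
f,W,*_=shot("top"); save("m3.png",f)
S=W[255:330,262:320].reshape(-1,3); S=S[(S[:,2]>.044)&(S[:,2]<.054)&(S[:,1]<-.09)&(S[:,0]>.4)]
for nm,ax,sg in(("+x",1,1),("+y",0,1)):
    d,p=side(S,ax,sg,0); print(nm,len(S),d,p,np.degrees(np.arctan2(-d[0],d[1]) if ax else np.arctan2(d[1],d[0])))
E
```

```text
t 5.3 tcp [ 0.4366 -0.2375  0.0207] jaw yaw -4.09 z [ 0.001  0.001 -1.   ] F [-1.   0.6  9. ] open 0.0095 j [-0.01  0.55  0.53  2.11 -0.49  0.6   2.36]
tool shift [0.0006 0.0093 0.    ] tool rz deg 0.11
+x 131 [0.03652578 0.9993327 ] [ 515.5935  -162.80078] -2.0932386
+y 131 [0.91868335 0.39499488] [ 513.8197  -134.88708] 23.265654
```

Emit:
carry_out(
  rows=[
    [[0.0005, 0.004, 0, 0, 0, 0, 0], [0, 0.003, 0, 0, 0, 0, 0], [0, 0.001, 0, 0, 0, 0, 0], [0, 0, 0, 0, 0, 0, 0], [0, 0, 0, 0, 0, 0, 0]],
  ],
)

```text
time: 5.85
tcp_pos: [0.4365, -0.2309, 0.0207]
orientation: [0.114, 3.138, -0.002]
wrist_force: [-0.4, -4.6, 6.5]
opening: 0.0095
```

Emit:
carry_out(
  rows=[
    [[0, 0.001, 0, 0, 0, 0, 0], [0, 0.001, 0, 0, 0, 0, 0], [0, 0, 0, 0, 0, 0, 0]],
  ],
)

```text
time: 6.15
tcp_pos: [0.4366, -0.2293, 0.0207]
orientation: [0.114, 3.138, -0.002]
wrist_force: [0.2, -6.0, 6.4]
opening: 0.0091
```

Emit:
carry_out(
  rows=[
    [[0, 0.001, 0, 0, 0, 0, 0], [0, 0.001, 0, 0, 0, 0, 0], [0, 0, 0, 0, 0, 0, 0], [0, 0, 0, 0, 0, 0, 0]],
  ],
)

```text
time: 6.55
tcp_pos: [0.4365, -0.2292, 0.0207]
orientation: [0.116, 3.138, -0.006]
wrist_force: [-0.5, -11.3, 1.6]
opening: 0.0093
```

```bash
python3 p.py .4366 -.2282 .0207 -4.2
python3 - <<'E'
from g import *
f,W,*_=shot("side"); save("s4.png",cv2.resize(f[170:310,180:330],None,fx=5,fy=4.2))
E
```

```text
t 6.55 tcp [ 0.4365 -0.2292  0.0207] jaw yaw -4.25 z [ 0.002 -0.004 -1.   ] F [ -0.5 -11.3   1.6] open 0.0093 j [-0.03  0.54  0.53  2.12 -0.48  0.59  2.34]
tool shift [-0.0001  0.001   0.    ] tool rz deg -0.05
```

View pics/s4.png

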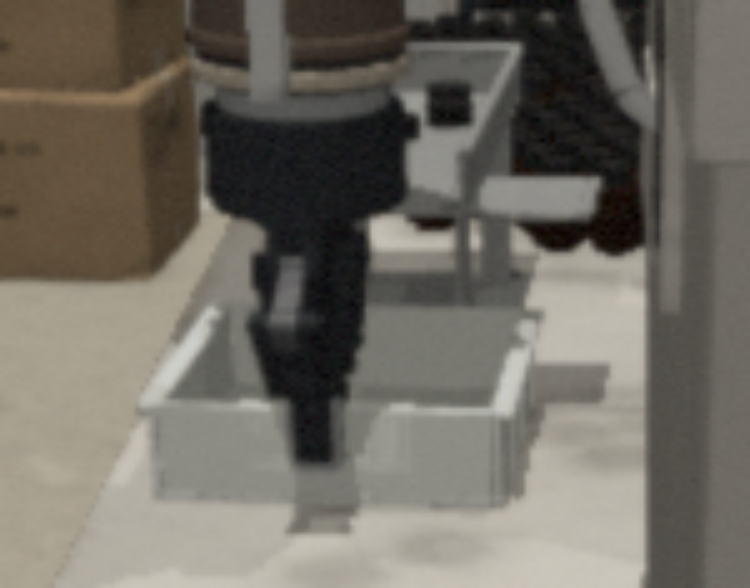

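The bin is hard against the stop (-11 N, TCP at rest) within 1 mm of the predicted place. Its front is under the lip and the fingers are on the pad at crop (315,430). Releasing and rising.

Emit:
carry_out(
  rows=[
    [[0, -0.0015, 0, 0, 0, 0, 0.0], [0, 0, 0, 0, 0, 0, 0.04], [0, 0, 0, 0, 0, 0, 0.04], [0, 0, 0, 0, 0, 0, 0.04], [0, 0, 0, 0, 0, 0, 0.04], [0, 0, -0.02, 0, 0, 0, 0.04], [0, 0, -0.04, 0, 0, 0, 0.04], [0, 0, -0.04, 0, 0, 0, 0.04], [0, 0, -0.04, 0, 0, 0, 0.04], [0, 0, -0.04, 0, 0, 0, 0.0], [0, 0, -0.03, 0, 0, 0, 0.0], [0, 0, 0, 0, 0, 0, 0.0]],
  ],
)

```text
time: 7.8
tcp_pos: [0.4381, -0.229, 0.2339]
orientation: [0.114, 3.133, -0.001]
wrist_force: [-0.3, -0.3, -0.5]
opening: 0.0003
```

```bash
python3 p.py .524 -.107 .22 -4.2
```

```text
t 7.8 tcp [ 0.4381 -0.229   0.2339] jaw yaw -4.15 z [ 0.007 -0.001 -1.   ] F [-0.3 -0.3 -0.5] open 0.0003 j [-0.26  0.21  0.76  1.94 -0.17  1.05  2.07]
tool shift [-0.0768  0.1279  0.0144] tool rz deg 0.05
```

Emit:
carry_out(
  rows=[
    [[-0.019, 0.032, 0, 0, 0, 0, 0], [-0.019, 0.032, 0, 0, 0, 0, 0], [-0.019, 0.032, 0, 0, 0, 0, 0], [-0.019, 0.032, 0, 0, 0, 0, 0], [0, 0, 0.03, 0, 0, 0, 0], [0, 0, 0.03, 0, 0, 0, 0], [0, 0, 0.02, 0, 0, 0, 0], [0, 0, 0, 0, 0, 0, 0], [0, 0, 0, 0, 0, 0, 0]],
  ],
)

```text
time: 8.7
tcp_pos: [0.5209, -0.1062, 0.15]
orientation: [-0.115, -3.138, 0.0]
wrist_force: [-0.7, -0.8, -0.3]
opening: -0.0001
```

```bash
python3 p.py .523 -.107 .117 -4.2
python3 - <<'E'
from g import *
f,W,*_=shot("side"); a=cv2.resize(f[170:310,180:330],None,fx=4,fy=4)
f2,W2,*_=shot("top"); np.savez("top5.npz",W=W2,f=f2); b=cv2.resize(f2[240:360,225:385],None,fx=2.5,fy=2.5)
save("s5.png",a); save("t5.png",b)
S=W[170:310,180:330].reshape(-1,3); S=S[(S[:,2]>.045)&(S[:,2]<.055)&(S[:,1]<-.09)&(S[:,1]>-.3)&(S[:,0]>.3)&(S[:,0]<.6)]
print("bin rim from side",(cv2.minAreaRect((S[:,:2]*1000).astype(np.float32))),len(S))
print("bin top");meas(W2,(262,345,255,355),.044,.054)
E
```

```text
t 8.7 tcp [ 0.5209 -0.1062  0.15  ] jaw yaw -4.19 z [-0.002 -0.    -1.   ] F [-0.7 -0.8 -0.3] open -0.0001 j [-0.39  0.39  0.64  1.94 -0.3   0.9   1.9 ]
tool shift [-0.0022 -0.0006  0.033 ] tool rz deg 0.01
bin rim from side ((445.2877502441406, -166.10498046875), (144.995849609375, 148.98727416992188), 85.61973571777344) 622
bin top
 yaws {'+x': 62.79, '-x': -4.33, '+y': -63.15, '-y': -4.19}  sides [277.6, 286.0, 158.6, 58.5]  ctr [ 446.6 -166.8]
 corners [[401.0, -121.5999984741211], [647.9000244140625, -248.5], [362.70001220703125, -227.60000610351562], [374.6000061035156, -69.5]]
```

View pics/s5.png

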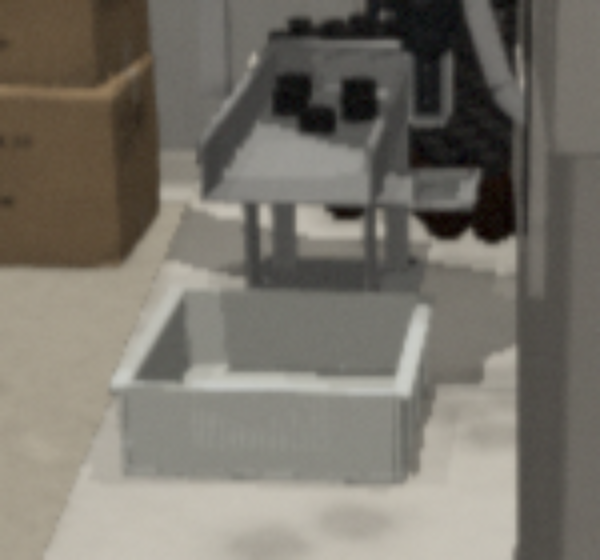

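View pics/t5.png

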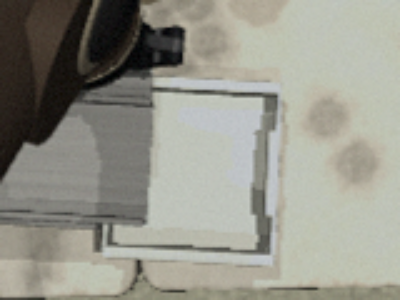

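The side crop shows the bin under the lip with its rear rim line at y≈385, the tray level, and the closed gripper above the tab. From the top, the yaw is -4.2° and the bin centre, rebuilt from its clear corner, is (441,-164) against a target of (441.4,-163.4). I press the tab now.

Emit:
carry_out(
  rows=[
    [[-0.001, 0, 0.015, 0, 0, 0, 0], [0, 0, 0.015, 0, 0, 0, 0], [0, 0, 0.008, 0, 0, 0, 0], [0, 0, 0.007, 0, 0, 0, 0], [0, 0, 0.006, 0, 0, 0, 0], [0, 0, 0.006, 0, 0, 0, 0], [0, 0, 0, 0, 0, 0, 0]],
  ],
)

```text
time: 9.5
tcp_pos: [0.5222, -0.1071, 0.0929]
orientation: [-0.116, -3.139, 0.001]
wrist_force: [-1.3, -4.1, 2.4]
opening: 0.0003
```

Emit:
carry_out(
  rows=[
    [[0, 0, 0.003, 0, 0, 0, 0], [0, 0, 0.003, 0, 0, 0, 0], [0, 0, 0, 0, 0, 0, 0], [0, 0, 0, 0, 0, 0, 0]],
  ],
)

```text
time: 9.9
tcp_pos: [0.5225, -0.1067, 0.0897]
orientation: [0.115, 3.138, 0.003]
wrist_force: [-10.0, -0.4, 30.8]
opening: 0.0002
```

I've hit the end stop (31 N). I hold for a second, eased slightly, and look.

Emit:
carry_out(
  rows=[
    [[0, 0, -0.001, 0, 0, 0, 0], [0, 0, 0, 0, 0, 0, 0], [0, 0, 0, 0, 0, 0, 0], [0, 0, 0, 0, 0, 0, 0], [0, 0, 0, 0, 0, 0, 0], [0, 0, 0, 0, 0, 0, 0], [0, 0, 0, 0, 0, 0, 0], [0, 0, 0, 0, 0, 0, 0], [0, 0, 0, 0, 0, 0, 0], [0, 0, 0, 0, 0, 0, 0]],
  ],
)

```text
time: 10.9
tcp_pos: [0.5224, -0.1067, 0.0899]
orientation: [0.115, 3.139, 0.001]
wrist_force: [-8.3, -1.9, 21.0]
opening: -0.0001
```

Run:
```python
from g import *
a=shot("side")[0][170:310,180:330]; b=shot("top")[0][240:360,225:385]
save("st6.png",np.hstack([cv2.resize(a,(400,373)),cv2.resize(b,(400,373))]))
```

```text
(no output)
```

View pics/st6.png

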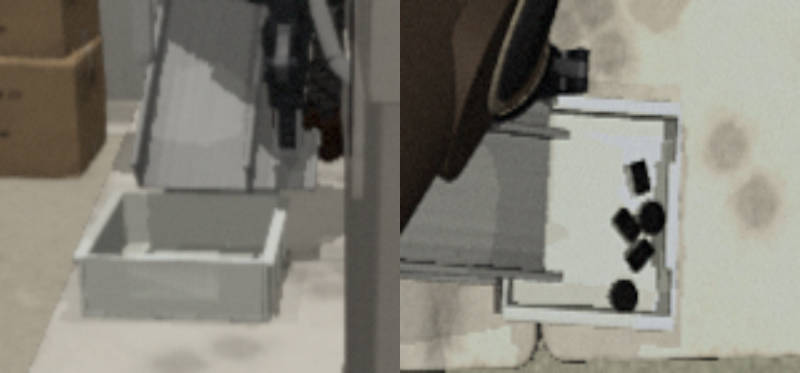

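All five caps are in the bin (right half, (640,178) to (622,295)) and the tray is empty. I let the tab rise slowly, then lift clear.

Emit:
carry_out(
  rows=[
    [[0, 0, -0.005, 0, 0, 0, 0], [0, 0, -0.006, 0, 0, 0, 0], [0, 0, -0.006, 0, 0, 0, 0], [0, 0, -0.006, 0, 0, 0, 0], [0, 0, -0.006, 0, 0, 0, 0], [0, 0, -0.015, 0, 0, 0, 0], [0, 0, -0.03, 0, 0, 0, 0], [0, 0, -0.04, 0, 0, 0, 0], [0, 0, -0.04, 0, 0, 0, 0], [0, 0.03, -0.03, 0, 0, 0, 0], [0.01, 0.04, 0, 0, 0, 0, 0], [0.01, 0.04, 0, 0, 0, 0, 0]],
  ],
)

```text
time: 12.2
tcp_pos: [0.5106, 0.0057, 0.2736]
orientation: [0.117, 3.137, 0.001]
wrist_force: [0.6, 0.3, -0.1]
opening: 0.0003
```

Emit:
carry_out(
  rows=[
    [[0.01, 0.04, 0, 0, 0, 0, 0], [0.01, 0.04, 0, 0, 0, 0, 0], [0.01, 0.04, 0, 0, 0, 0, 0], [0, 0.04, 0, 0, 0, 0, 0], [0, 0.04, 0, 0, 0, 0, 0], [0, 0, 0, 0, 0, 0, 0], [0, 0, 0, 0, 0, 0, 0], [0, 0, 0, 0, 0, 0, 0]],
  ],
)

```text
time: 13.0
tcp_pos: [0.4951, 0.2053, 0.2723]
orientation: [-0.116, -3.139, 0.001]
wrist_force: [-0.8, -0.4, -0.2]
opening: -0.0
```

```bash
python3 p.py
python3 - <<'E'
from g import *
f2,W,*_=shot("top"); a=shot("side")[0][170:310,180:330]
save("st7.png",np.hstack([cv2.resize(a,(400,373)),cv2.resize(f2[240:360,225:385],(400,373))]))
print("bin");meas(W,(290,345,255,355),.044,.054)
import m
m.rect(W,f2,(145,292,268,335),.132,.155,"tray rim"); m.rect(W,f2,(250,292,245,273),.105,.122,"tab")
m.rect(W,f2,(470,500,285,305),.02,.07,"bottle"); m.rect(W,f2,(415,490,320,345),.008,.03,"marker")
E
```

```text
t 13.0 tcp [0.4951 0.2053 0.2723] jaw yaw -4.25 z [-0.    -0.001 -1.   ] F [-0.8 -0.4 -0.2] open -0.0 j [-0.93  0.24  0.54  1.79 -0.13  1.16  1.15]
bin
 yaws {'+x': -4.67, '-x': -4.33, '+y': -4.23, '-y': -4.13}  sides [7.1, 146.9, 7.3, 146.9]  ctr [ 436.3 -229.4]
 corners [[509.79998779296875, -231.3000030517578], [509.20001220703125, -238.3000030517578], [362.70001220703125, -227.6999969482422], [363.29998779296875, -220.39999389648438]]
tray rim 1032 c [452.3 -13.7] size [240.7  95.2] ang 85.88 zmed 0.1448
tab 588 c [ 525.2 -108.3] size [61.  37.7] ang 88.46 zmed 0.1147
bottle 183 c [ 462.5 -542.3] size [27.7 26.6] ang 87.38 zmed 0.0448
marker 471 c [ 384.5 -475. ] size [ 16.  129.4] ang 7.17 zmed 0.0146
```

View pics/st7.png

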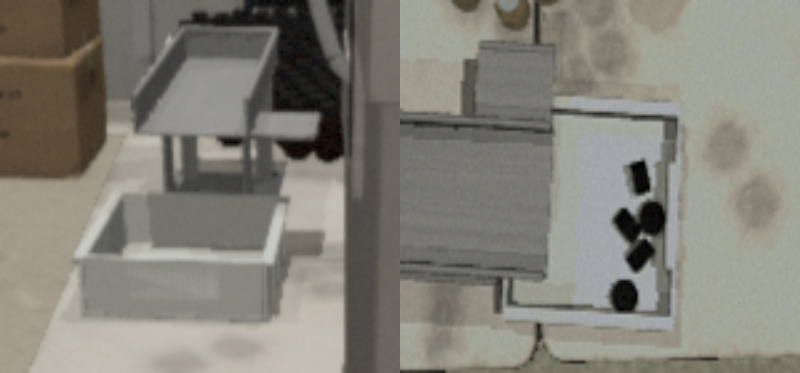

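The tray is back level and the caps lie still in the bin at the same pixels as before. The bin's corner is unmoved at (362.7,-227.7), and the arm is clear of everything.

```bash
python3 -c "
from plant import robot; print(robot.finish_job())"
```

```text
the job is handed in; nothing more can be done
None
```

I pinched the bin by its grip pad, turned it about 3.5°, pulled it up to the stop and let go. Then I pressed the tray's tab to its end stop with the closed fingers, held it for about a second and let it rise. The job was handed in at about 13 s of the 48 s allowed, and no verdict is reported.

- **Bin:** The last checks put its yaw at about -4.2° against -4.2° for the stand. Its centre was within about 1 mm of the flush, centred target, worked out from its visible rear corner. I could not see the gap at the stop because the tray lip hides it. That it is flush rests on the 11 N contact with the tool at rest, and on the corner not moving during the tip.
- **Caps:** All five lie in the bin and had not moved between the last two pictures.
- **Tray:** It is back level, with its rim and tab at the heights measured at the start.
- **Bystanders:** The nearer bottle and the marker measured within 1 mm of their starting places. I did not re-measure the beaker or the second bottle, but the arm never went near them.
- **Disagreement:** One side-view estimate of the bin's centre was about 4 mm off the top-view one. I put this down to stray rim points, and it is inside the limits on centring and gap either way.

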